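# Nudge the slide carrier home in the scanner

## Task

Take the pusher out of its stand and with it, never with the gripper itself, gently nudge the loaded slide carrier along its track into the scanner until it rests against the backstop hidden inside the tunnel; where the stop stands differs every time, so feel for it, and do not push with more than 20 N, for the slides are glass. Then stand the pusher back upright in its stand, fully down, and leave everything else on the bench as it is.

Things in the scene. Friction and masses are not known exactly. Their poses are not given: they have to be found in the camera images.
- scanner: Dark blue slide scanner, fixed. Origin: on the table under the middle of the tunnel mouth; x runs along the track into the scanner, z up. White tunnel x = 0 to 120 mm, 110 mm wide, 56 mm high; behind it the housing, x = 120 to 390 mm, 260 mm wide, 200 mm high. In the tunnel a rigid fixed backstop, face square to x, somewhere at x = 15 to 80 mm, hidden and not measured.
- mouth (a point): On the track bed, in the middle of the tunnel mouth, 12 mm above the table. The aluminium bed, 110 mm wide, runs straight along the scanner's x from x = -200 mm (outside) into the tunnel; two fences 64 mm apart, 10 mm higher than the bed, centred on y = 0, guide the carrier.
- carrier: Grey plastic slide carrier on the track, loose, 110 mm long (x, pointing into the scanner), 60 mm wide, 18 mm high, two glass slides on top. Origin: centre of its underside. Flat rear face at x = -55 mm, nose at +55 mm. 0.17 to 0.35 kg, slides at 1 to 3 N. When home, its rear face is still 30 mm or more outside the tunnel. Push with less than 20 N.
- pusher: Upright pusher, loose, 0.12 kg, 125 mm long. Origin: centre of its lower tip, z up along it. Steel shank 10 mm thick to z = 62 mm, black collar 28 mm wide to 70 mm, black square handle 16 x 16 mm (faces square to x, y) to 125 mm; grip it from above at z = 100 mm. Starts in the stand, collar on the stand's top, tip 4 mm above the table.
- stand: White stand block, fixed, 70 x 70 mm and 66 mm high, with a vertical through hole 16 mm wide in its middle. Origin: centre of its underside, on the table.
- stand_mouth (a point): Centre of the stand's hole at its top face, 66 mm above the table.
- reagent_a: Glass bottle with blue cap, 60 mm wide, 120 mm high, beyond the tunnel; leave alone. Origin: centre of underside.
- reagent_b: Glass bottle with blue cap, 52 mm wide, 110 mm high, beyond the track; leave alone. Origin: centre of underside.
- spare_carrier: Empty slide carrier lying on the table, not on the track, 110 x 60 x 18 mm; leave alone. Origin: centre of underside.
- slide_box: Low closed slide box, 85 x 100 x 35 mm, near the robot; leave alone. Origin: centre of underside.
- tip_box: Clear pipette tip box with lid, 120 x 80 x 71 mm; leave alone. Origin: centre of underside.
- jar: White jar, 64 mm wide, 80 mm high; leave alone. Origin: centre of underside.
Things that resemble listed ones, but are neither listed nor needed, are in the scene too. What is shaped like the stand but brown or green is not meant.

How it is judged:
On the way, in this order (a step that is already met when the one before it is completed fails the run):
1. the pusher is lifted out of its stand (height (world z) of pusher above 0.07 m), for 0.1 s.
2. the carrier is nudged up against the hidden backstop (gap under 2 mm), square in its track (x of backstop_c0 in the frame of carrier between 0.057 and 0.062 m and angle between the x axis of carrier and the x axis of scanner, either way round below 0.08 rad and height (world z) of carrier below 0.016 m and y of carrier in the frame of scanner between -0.006 and 0.006 m), for 0.2 s.
At the end, for the whole second after the job is handed in: The carrier lies flat in its track with its nose on the hidden backstop (gap under 2 mm), at rest; the pusher stands upright (within 0.12 rad) in the stand's hole, fully down (tip under 10 mm above the table, within 8 mm of the hole's axis), released and at rest (all of step 2 and linear speed of carrier below 0.01 m/s and horizontal distance between pusher and stand_mouth below 0.008 m and height (world z) of pusher below 0.01 m and angle between pusher's own z axis and vertical below 0.12 rad and linear speed of pusher below 0.02 m/s); the robot touches nothing.
It fails at once if the pusher or the carrier's nose is pressed with more than 20 N (contact force between pusher and carrier above 20 N or contact force between carrier and backstop_c0 above 20 N).
It fails at once if the gripper or arm touches the carrier (contact force between any of the fingers, the arm and carrier above 0.5 N).
It fails at once if another thing on the bench is moved by more than 20 mm (distance of any of reagent_a, reagent_b, spare_carrier, slide_box, tip_box, jar from where it was at the start of the episode above 0.02 m).
It also fails if it takes over 67 s, if anything falls off the work surface, if the arm or the gripper's body presses on something with over 40 N, if the wrist force passes 120 N, or if a joint passes its speed limit or range.

## Robot

A 6-joint arm with a two-finger parallel gripper is mounted at the origin on the work surface. World frame = base frame: x ahead of the robot, y to its left, z up, the work surface at z = 0. Lengths are in m, angles in rad, forces in N, time in s.
With the tool pointing down it reaches from about 0.3 to 0.875 m from the base axis. Payload 6.4 kg.
Tool frame: the origin (TCP) lies at the very end of the fingers, on their centre line; the grasp point (between the pads) lies 19 mm behind it; z points along the fingers, y is the line along which they close (so a half turn about z gives the same grasp; the last joint's range is limited). The gripper opens to 85 mm and grips with 20 to 120 N. Pads are 22 mm wide; open, the fingers measure 114 mm over their backs; the gripper's body (76 mm by 85 mm) begins 54 mm behind the grasp point. The pads swing forward as they close: fully open they stand 13 mm farther back than shut.
Start: joints at [-1.346, 0.181, 1.607, -0, 1.354, -0.206], TCP at [0.24, -0.522, 0.231] pointing down, gripper open.
Joint ranges: [-2.99, 2.99], [-0.89, 2.07], [0.3, 2.58], [-1.14, 4.28], [0, 2.63], [-3.12, 3.12]. Speed limits (rad/s): [2.57, 2.57, 3.01, 3.14, 3.14, 3.14].

## Interface

Orientations are given as a unit quaternion [w, x, y, z].
In Python, from bench import ctrl gives the robot as it stands.
- The arm moves only by the tool jog_arm, never from a script. Its argument "series" is a list that holds one entry, the list of rows, each a list of 7 numbers: the shift along the tool's x, y, z in mm, then the turn, a rotation vector about the tool's x, y, z in rad, then the finger opening in mm, from 0 to 85.4. In form: [[[tx, ty, tz, rx, ry, rz, gripper], ...]]. A call has exactly 10 rows; each row shifts and turns the commanded pose from where the row before left it, along the tool's axes as they then stand; what a row does not reach is not made up. A row lasts 1/10 s, in which the tool goes at most 50 mm and 8.59 degrees, less where a joint would pass 70% of its speed; a pose out of reach is approached as far as the arm can. A call with a gripper value outside its range is refused whole. The fingers move at their own pace and stop on an object; the grip force is fixed at half the most. Time passes only in rows, so rows that do not move let the fingers close, or fill a call up. It gives the time, the measured TCP pose, the force, the opening and the grip force at its end, in the units of the state.
- ctrl.get_obs(): the state, without advancing time (a new reading comes with each control period).
- ctrl.camera(name): name is "side" or "top"; returns a dict with "frame" (384x512x3 uint8, blue, green, red), "z_map" (384x512 float32, m along the optical axis (not along the pixel's ray), 0 where there is no reading), "fx", "fy", "cx", "cy" (pixels), "k1" (the pictures are not rectified: a ray, as slopes to the right and down, at radius r is drawn at 1 + k1 r^2 times it, then the intrinsics apply), "xyz" and "rotation" of the camera in the world. Camera axes: x right, y down, z forward; pixel columns grow to the right and rows downward; lengths in m; the calibration is good to about 2 mm. A picture is of the moment at which its call begins.
- ctrl.hand_in(): hands the job in; it is judged then, once.
The state is a dict: "time_s": time; "q": joint angles; "dq": joint speeds; "joint_efforts": joint torques, N m; "eef_pos": TCP position; "eef_rot": TCP orientation; "wrist_force": force on the tool from outside, world axes, zero at the start; "torque": the same for the moment, N m; "opening": opening from 0.0 (shut) to 1.0 (fully open); "grasp_force": force on a finger pad.
Only numpy, scipy, OpenCV 4.12 (cv2) and the standard library are available. Lean on these libraries where they do the work, as an engineer would, in place of code of your own. Each camera call takes 0.05 s, during which the arm holds its last target. There are 200 camera calls.

## Working session

There is one attempt and no reset: what is moved stays moved. The work goes in short steps, Python scripts to look and compute and a tool call to move; the robot and the scene stay as the last step left them, time stands still between calls to the robot, and variables do not carry over. Pictures are saved under pics/ and viewed, at most 10 in all, crops included, and the job is handed in when it is done.

Besides the shell and the picture viewer there is one more tool, called after ">>>" as name([rows], argument=value, ...), one row to a line, values as JSON. jog_arm: Moves the arm, as the interface text tells. Its arguments: {"type":"object","properties":{"series":{"type":"array"}},"required":["series"]}

```bash
ls; mkdir -p pics; cat > h.py <<'E'
import numpy as np, cv2
from bench import ctrl
def world(c,u,v,z=None):
    K=np.array([[c['fx'],0,c['cx']],[0,c['fy'],c['cy']],[0,0,1.]])
    p=cv2.undistortPoints(np.array([[[u,v]]],float),K,np.array([c['k1'],0,0,0.]))[0,0]
    R=np.array(c['rotation']); R=R if R.shape==(3,3) else None
    d=R@np.array([p[0],p[1],1]); o=np.array(c['xyz'])
    s=c['z_map'][int(round(v)),int(round(u))] if z is None else (z-o[2])/d[2]
    return o+s*d
def cloud(c):
    H,W=c['z_map'].shape
    K=np.array([[c['fx'],0,c['cx']],[0,c['fy'],c['cy']],[0,0,1.]])
    g=np.stack(np.meshgrid(np.arange(W),np.arange(H)),-1).reshape(-1,1,2).astype(float)
    p=cv2.undistortPoints(g,K,np.array([c['k1'],0,0,0.])).reshape(H,W,2)
    d=np.dstack([p,np.ones((H,W))])*c['z_map'][...,None]
    return d@np.array(c['rotation']).T+np.array(c['xyz'])
E
python3 - <<'E'
from h import *
for n in('top','side'):
    c=ctrl.camera(n); cv2.imwrite(f'pics/{n}0.png',c['frame']); np.savez(f'{n}0.npz',**c)
    print(n,c['xyz'],c['rotation'],c['fx'],c['k1'])
print(ctrl.get_obs())
E
```

```text
pics
top [0.3104059  0.21644973 1.09790697] [-0.04974561  0.71400896 -0.69637119  0.05276122] 379.54974129669114 -0.08171131717172359
side [0.33200566 0.98571942 0.69806088] [ 0.04264544 -0.07277462  0.89788108 -0.43208193] 405.72119356398684 0.025280703696734366
{'time_s': 0.1, 'q': array([-1.34630895e+00,  1.81435682e-01,  1.60793030e+00,  4.94939646e-06,
        1.35380785e+00, -2.06329505e-01]), 'dq': array([-9.26344563e-04, -1.11980168e-03, -3.71686097e-03,  5.41586042e-04,
       -7.18315112e-04, -8.85015474e-05]), 'joint_efforts': array([-2.93019521e-04, -4.45879340e+01, -3.52241707e+01, -3.77502092e-04,
        4.10179564e-03,  3.66894926e-05]), 'eef_pos': array([ 0.24001418, -0.52195337,  0.23048094]), 'eef_rot': array([-7.90575495e-04,  9.76888982e-01,  2.13745859e-01, -4.76143709e-06]), 'wrist_force': array([-0.50733483, -0.36053931, -0.16152904]), 'torque': array([ 0.06037528, -0.00305038,  0.02951251]), 'grasp_force': 0.0, 'opening': 1.000206445007886}
```

```bash
sed -i "s/^from bench/from scipy.spatial.transform import Rotation as Rn\nQ=lambda q: Rn.from_quat(np.array(q)[[1,2,3,0]]).as_matrix()\nfrom bench/; s/R=np.array(c\['rotation'\]).*/R=Q(c['rotation'])/; s/np.array(c\['rotation'\]).T/Q(c['rotation']).T/" h.py; cat h.py | head -12
```

```text
import numpy as np, cv2
from scipy.spatial.transform import Rotation as Rn
Q=lambda q: Rn.from_quat(np.array(q)[[1,2,3,0]]).as_matrix()
from bench import ctrl
def world(c,u,v,z=None):
    K=np.array([[c['fx'],0,c['cx']],[0,c['fy'],c['cy']],[0,0,1.]])
    p=cv2.undistortPoints(np.array([[[u,v]]],float),K,np.array([c['k1'],0,0,0.]))[0,0]
    R=Q(c['rotation'])
    d=R@np.array([p[0],p[1],1]); o=np.array(c['xyz'])
    s=c['z_map'][int(round(v)),int(round(u))] if z is None else (z-o[2])/d[2]
    return o+s*d
def cloud(c):
```

View pics/top0.png

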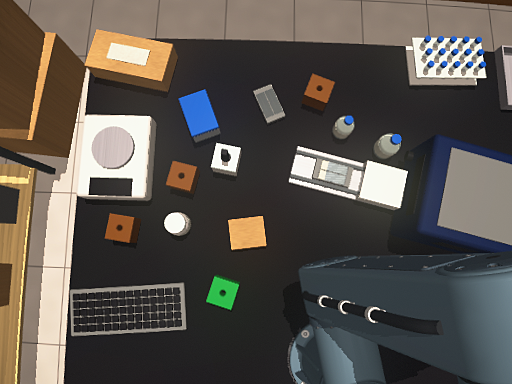

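View pics/side0.png

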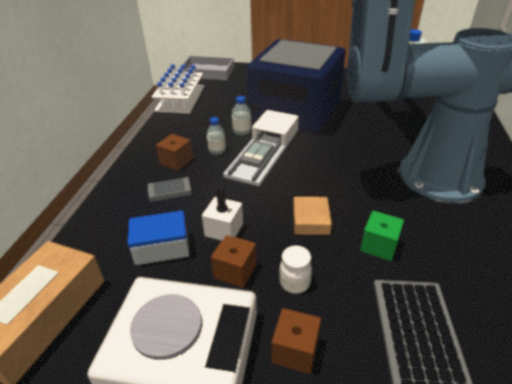

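The top view shows the white stand with the black pusher at (226,158), and the track from (297,167) to the tunnel at (383,184) with the carrier at (338,173). The side view shows the stand at (222,218). What could be taken for the stand: brown blocks at top (319,90), (181,177) and (121,228), the green block at (222,292), and the white jar at (177,223). Other carriers: the spare at (269,103). By the description I choose the white block with the pusher in it at (226,158).

```bash
python3 - <<'E'
from h import *
T=dict(np.load('top0.npz'));P=cloud(T);f=T['frame'].astype(int)
S=dict(np.load('side0.npz'));PS=cloud(S)
print(Q(T['rotation']).round(2).tolist())
def rect(m,name,Pc):
    p=Pc[m]; r=cv2.minAreaRect((p[:,:2]*1000).astype(np.float32)); print(name,m.sum(),'c',np.round(r[0],1),'size',np.round(r[1],1),'ang',round(r[2],1),'zmed',np.median(p[:,2]).round(4),'mean',p[:,:2].mean(0).round(4))
def box(u0,u1,v0,v1):
    m=np.zeros(P.shape[:2],bool);m[v0:v1,u0:u1]=1;return m
z=P[...,2]
b=box(200,250,135,185)
rect(b&(abs(z-.066)<.006)&(f.min(2)>120),'standtop',P)
rect(b&(z>.11),'handle top',P); rect(b&(z>.075),'handle',P)
bs=np.zeros(P.shape[:2],bool);bs[185:245,195:250]=1
rect(bs&(PS[...,2]>.085),'handle side',PS);rect(bs&(abs(PS[...,2]-.066)<.004),'standtop side',PS)
print('htop z max',z[b].max(),PS[...,2][bs].max())
t=box(285,420,140,215)
rect(t&(abs(z-.056)<.006)&(f.min(2)>120),'tunnel',P)
rect(t&(z>.007)&(z<.03),'track',P)
for u,v in [(300,167),(338,173),(310,170),(325,170),(383,184)]: print(u,v,P[v,u].round(4),f[v,u])
big=lambda i,a,b,c,d:cv2.resize(i[c:d,a:b],None,fx=5,fy=5,interpolation=cv2.INTER_CUBIC)
A=big(T['frame'],285,415,140,215);B=big(T['frame'],200,250,135,185)
o=np.zeros((600,650,3),np.uint8);o[:375]=A;o[375:600,:250]=B[:225]
c=big(S['frame'],220,300,105,190);c=cv2.resize(c,(211,225));o[375:,300:511]=c
cv2.imwrite('pics/crop1.png',o)
E
```

```text
[[0.02, -0.99, 0.14], [-1.0, -0.03, -0.0], [0.01, -0.14, -0.99]]
standtop 514 c [552.2 302.9] size [70.4 70.3] ang 79.7 zmed 0.0652 mean [0.5507 0.3025]
handle top 61 c [434.5 265.6] size [266.3  19.7] ang 17.4 zmed 0.1275 mean [0.4998 0.284 ]
handle 87 c [434.5 265.7] size [266.3  19.9] ang 17.4 zmed 0.1256 mean [0.5137 0.289 ]
handle side 177 c [448.7 641.8] size [ 20.2 726. ] ang 17.2 zmed 0.115 mean [0.5383 0.3495]
standtop side 730 c [539.8 339.4] size [ 92.6 171.8] ang 20.8 zmed 0.0675 mean [0.5378 0.3352]
htop z max 1.0979069677793578 0.6980608794873039
tunnel 1619 c [ 519.  -150.5] size [122.2 172.4] ang 76.1 zmed 0.055 mean [ 0.4892 -0.1421]
track 2388 c [544.4 -56.3] size [324.4 191.5] ang 73.5 zmed 0.0142 mean [0.5233 0.0015]
300 167 [0.5402 0.0878 0.0087] [243 246 249]
338 173 [ 0.5216 -0.0202  0.0271] [110 116 115]
310 170 [0.5319 0.0584 0.0094] [241 245 249]
325 170 [0.5292 0.0178 0.0285] [165 185 195]
383 184 [ 0.4884 -0.1423  0.0536] [241 250 249]
```

View pics/crop1.png

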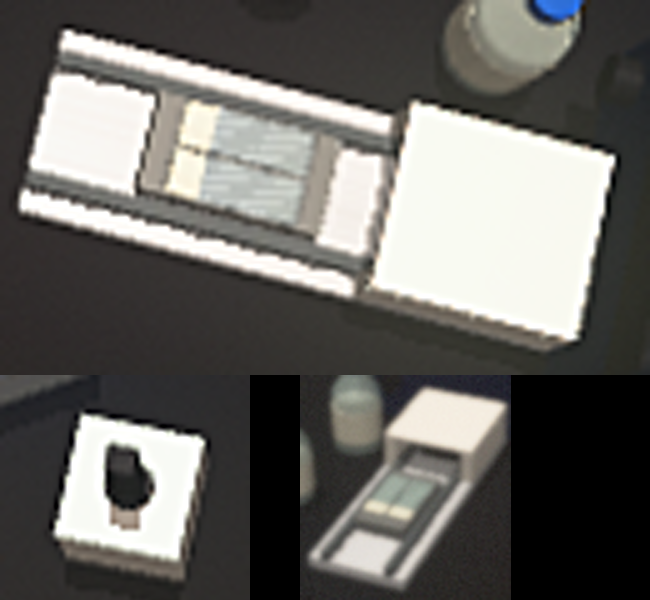

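The crop shows the white stand, pusher in it, confirmed; the handle's top is at about (225,152). The carrier's rear edge runs from (317,159) to (312,178), open track behind it.

```bash
python3 - <<'E'
from h import *
T=dict(np.load('top0.npz'));P=cloud(T);f=T['frame'].astype(int)
S=dict(np.load('side0.npz'));PS=cloud(S)
def rect(m,name,Pc):
    p=Pc[m]; r=cv2.minAreaRect((p[:,:2]*1000).astype(np.float32)); print(name,m.sum(),'c',np.round(r[0],1),'size',np.round(r[1],1),'ang',round(r[2],1),'zmed',np.median(p[:,2]).round(4),'med',np.median(p[:,:2],0).round(4))
def box(u0,u1,v0,v1,c):
    m=np.zeros(P.shape[:2],bool);m[v0:v1,u0:u1]=1;return m&(c['z_map']>0.1)
z=P[...,2];b=box(200,250,135,185,T)
rect(b&(z>.11),'handle top',P);rect(b&(z>.118),'handle top',P)
bs=box(195,250,180,245,S)
rect(bs&(PS[...,2]>.085),'handle side',PS);rect(bs&(abs(PS[...,2]-.066)<.004)&(S['frame'].min(2)>120),'standtop side',PS)
t=box(285,420,140,215,T)
w=f.min(2)>120
rect(t&(abs(z-.056)<.005)&w&(P[...,1]<-.06)&(P[...,1]>-.25),'tunnel',P)
print('tunnel corners')
for u,v in [(367.4,160.2),(408,171.4),(400.6,207.6),(359,198)]: print(world(T,u,v,.056).round(4))
print('bed/fence end corners')
for u,v in [(298,146.3),(289.3,182)]: print(world(T,u,v,.012).round(4),world(T,u,v,.022).round(4))
print('carrier rear top', world(T,317,158.8,.03).round(4),world(T,312.8,177.8,.03).round(4))
# local floor offsets
for u,v in [(270,180),(200,200),(340,215),(310,130)]: print('table',P[v,u].round(4))
E
```

```text
handle top 48 c [552.  302.6] size [16.6 16.2] ang 80.7 zmed 0.1268 med [0.5513 0.3018]
handle top 43 c [552.  302.6] size [16.6 16.2] ang 80.7 zmed 0.1272 med [0.5526 0.3017]
handle side 166 c [553.  303.8] size [18.2 16.6] ang 85.7 zmed 0.1127 med [0.5514 0.309 ]
standtop side 513 c [553.  302.6] size [74.6 71.1] ang 79.5 zmed 0.0675 med [0.5473 0.3151]
tunnel 1599 c [ 519.5 -150.1] size [121.7 172.5] ang 76.7 zmed 0.055 med [ 0.489 -0.142]
tunnel corners
[ 0.5552 -0.0983  0.056 ]
[ 0.5262 -0.2151  0.056 ]
[ 0.4225 -0.1903  0.056 ]
[ 0.4467 -0.0724  0.056 ]
bed/fence end corners
[0.6016 0.0945 0.012 ] [0.5989 0.0956 0.022 ]
[0.4942 0.119  0.012 ] [0.4925 0.1199 0.022 ]
carrier rear top [0.5612 0.0412 0.03  ] [0.5051 0.0533 0.03  ]
table [ 0.5009  0.1746 -0.0012]
table [ 0.4367  0.3778 -0.0022]
table [ 0.4029 -0.0317 -0.002 ]
table [ 0.6566  0.0572 -0.0008]
```

>>> jog_arm([
  [[0,0,-35,0,0,0.149,85],[0,0,-35,0,0,0.149,85],[0,0,-35,0,0,0.149,85],[0,0,-15,0,0,0.149,85],[9,-46,0,0,0,0,85],[9,-46,0,0,0,0,85],[9,-46,0,0,0,0,85],[9,-46,0,0,0,0,85],[9,-46,0,0,0,0,85],[9,-46,0,0,0,0,85]],
])

```text
time_s: 1.1
eef_pos: [0.3389, -0.2572, 0.351]
eef_rot: [-0.0, 0.997, -0.083, -0.0]
wrist_force: [1.1, 0.0, 0.1]
opening: 0.997
grasp_force: 0.0
```

>>> jog_arm([
  [[9,-46,0,0,0,0,85],[9,-46,0,0,0,0,85],[9,-46,0,0,0,0,85],[9,-46,0,0,0,0,85],[9,-46,0,0,0,0,85],[9,-46,0,0,0,0,85],[9,-46,0,0,0,0,85],[9,-46,0,0,0,0,85],[9,-46,0,0,0,0,85],[9,-46,0,0,0,0,85]],
])

```text
time_s: 2.1
eef_pos: [0.5033, 0.1819, 0.3509]
eef_rot: [0.0, 0.997, -0.082, -0.0]
wrist_force: [0.2, -0.8, 0.3]
opening: 0.994
grasp_force: 0.0
```

```bash
cat >> h.py <<'E'
def delta(p):
    o=ctrl.get_obs(); R=Q(o['eef_rot']); e=np.array(o['eef_pos'])
    print('tool mm',(R.T@(np.array(p)-e)*1000).round(1),'yaw x',np.degrees(np.arctan2(R[1,0],R[0,0])).round(2),'pos',e.round(4),'F',o['wrist_force'].round(2),'op',round(o['opening'],3),'gf',o['grasp_force'])
E
python3 -c "
from h import *
delta([.552,.3028,.085])"
```

```text
tool mm [  28.3 -127.3  265.9] yaw x -9.45 pos [0.5033 0.1819 0.3509] F [ 0.19 -0.84  0.3 ] op 0.994 gf 0.0
```

>>> jog_arm([
  [[7,-32,0,0,0,0,85],[7,-32,0,0,0,0,85],[7,-32,30,0,0,0,85],[7,-31,30,0,0,0,85],[0,0,30,0,0,0,85],[0,0,30,0,0,0,85],[0,0,30,0,0,0,85],[0,0,0,0,0,0,85],[0,0,0,0,0,0,85],[0,0,0,0,0,0,85]],
])

```text
time_s: 3.1
eef_pos: [0.5529, 0.3008, 0.2035]
eef_rot: [-0.001, 0.997, -0.083, 0.001]
wrist_force: [0.6, -0.7, 0.8]
opening: 0.997
grasp_force: 0.0
```

```bash
python3 -c "
from h import *
delta([.552,.3028,.085])"
```

```text
tool mm [ -1.5  -1.7 118.5] yaw x -9.47 pos [0.5529 0.3008 0.2035] F [ 0.6  -0.67  0.8 ] op 0.997 gf 0.0
```

>>> jog_arm([
  [[-1.5,-1.7,20,0,0,0,85],[0,0,30,0,0,0,85],[0,0,30,0,0,0,85],[0,0,25,0,0,0,85],[0,0,13,0,0,0,85],[0,0,0,0,0,0,50],[0,0,0,0,0,0,15],[0,0,0,0,0,0,10],[0,0,0,0,0,0,10],[0,0,0,0,0,0,10]],
])

```text
time_s: 4.1
eef_pos: [0.5513, 0.3027, 0.0847]
eef_rot: [-0.0, 0.997, -0.082, 0.001]
wrist_force: [-0.4, 0.0, 2.8]
opening: 0.181
grasp_force: 58.3
```

>>> jog_arm([
  [[0,0,0,0,0,0,10],[0,0,0,0,0,0,10],[0,0,0,0,0,0,10],[0,0,0,0,0,0,10],[0,0,0,0,0,0,10],[0,0,0,0,0,0,10],[0,0,0,0,0,0,10],[0,0,0,0,0,0,10],[0,0,0,0,0,0,10],[0,0,0,0,0,0,10]],
])

```text
time_s: 5.1
eef_pos: [0.5513, 0.3027, 0.0847]
eef_rot: [-0.0, 0.997, -0.082, 0.001]
wrist_force: [-0.5, -0.3, 5.3]
opening: 0.179
grasp_force: 58.5
```

```bash
python3 -c "
from h import *
delta([.552,.3028,.085])"
```

```text
tool mm [ 0.7 -0.2 -0.3] yaw x -9.46 pos [0.5513 0.3027 0.0847] F [-0.47 -0.28  5.31] op 0.179 gf 58.46768796443939
```

>>> jog_arm([
  [[0,0,-10,0,0,0,10],[0,0,-20,0,0,0,10],[0,0,-30,0,0,0,10],[0,0,-30,0,0,0,10],[0,0,-30,0,0,0,10],[4,20,0,0,0,0,10],[6,35,0,0,0,0,10],[6,40,0,0,0,0,10],[6,40,0,0,0,0,10],[3,40,0,0,0,0,10]],
])

```text
time_s: 6.1
eef_pos: [0.5461, 0.1243, 0.2036]
eef_rot: [0.0, 0.997, -0.082, 0.0]
wrist_force: [0.6, -0.3, -0.8]
opening: 0.175
grasp_force: 58.6
```

```bash
python3 -c "
from h import *
delta([.539,.076,.135])"
```

```text
tool mm [ 0.9 48.8 68.6] yaw x -9.44 pos [0.5461 0.1243 0.2036] F [ 0.55 -0.26 -0.75] op 0.175 gf 58.646260499954224
```

>>> jog_arm([
  [[0,15,0,0,0,0,10],[1,20,10,0,0,0,10],[0,10,20,0,0,0,10],[0,3,25,0,0,0,10],[0,0,13,0,0,0,10],[0,0,0,0,0,0,10],[0,0,0,0,0,0,10],[0,0,0,0,0,0,10],[0,0,0,0,0,0,10],[0,0,0,0,0,0,10]],
])

```text
time_s: 7.1
eef_pos: [0.54, 0.0784, 0.1361]
eef_rot: [-0.0, 0.997, -0.082, 0.001]
wrist_force: [-0.7, 0.2, -1.4]
opening: 0.18
grasp_force: 58.8
```

```bash
python3 - <<'E'
from h import *
delta([.539,.076,.097])
c=ctrl.camera('side');np.savez('side1.npz',**c)
i=c['frame'][90:210,190:330]; cv2.imwrite('pics/s1.png',cv2.resize(i,None,fx=5,fy=5,interpolation=cv2.INTER_CUBIC))
print(c['frame'].shape)
E
```

```text
tool mm [-0.7  2.5 39.1] yaw x -9.45 pos [0.54   0.0784 0.1361] F [-0.65  0.17 -1.38] op 0.18 gf 58.80991458892822
(384, 512, 3)
```

View pics/s1.png

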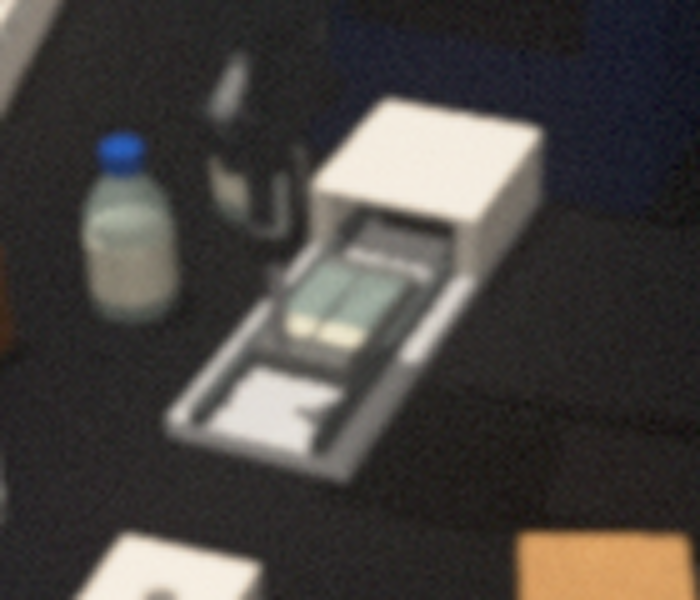

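The side crop shows the gripper's fingers around (240,170) and what should be the shank's tip at about (275,280), over the track behind the carrier; the stand is empty (160,598). I check this by projection.

```bash
python3 - <<'E'
from h import *
c=dict(np.load('side1.npz'));R=Q(c['rotation'])
K=np.array([[c['fx'],0,c['cx']],[0,c['fy'],c['cy']],[0,0,1.]])
for z in(.055,.117,.125,.155): 
    p=np.array([.54,.0784,z]); q=cv2.projectPoints((R.T@(p-c['xyz'])).reshape(1,3),np.zeros(3),np.zeros(3),K,np.array([c['k1'],0,0,0.]))[0][0,0]
    print(z,q.round(1),((q-[190,90])*5).round())
P=cloud(c); m=(abs(P[...,0]-.54)<.05)&(abs(P[...,1]-.078)<.05)&(P[...,2]>.035)&(c['z_map']>.1)
for a in np.arange(.04,.18,.01):
    k=m&(abs(P[...,2]-a)<.005)
    if k.sum(): print(a.round(3),k.sum(),P[k][:,:2].mean(0).round(4), np.ptp(P[k][:,:2],0).round(3))
E
```

```text
0.055 [246.1 159.5] [280. 348.]
0.117 [245.2 140.5] [276. 252.]
0.125 [245.1 137.9] [275. 240.]
0.155 [244.6 128.1] [273. 191.]
0.04 3 [0.5267 0.0371] [0.017 0.019]
0.06 8 [0.5425 0.0816] [0.006 0.003]
0.07 7 [0.5413 0.0822] [0.006 0.004]
0.08 10 [0.541  0.0821] [0.006 0.008]
0.09 12 [0.5426 0.0805] [0.009 0.007]
0.1 12 [0.5422 0.0806] [0.009 0.007]
0.11 10 [0.541  0.0817] [0.009 0.007]
0.12 18 [0.5388 0.0879] [0.024 0.014]
0.13 38 [0.5407 0.0842] [0.026 0.027]
0.14 20 [0.5387 0.0845] [0.022 0.027]
0.15 34 [0.5393 0.0897] [0.026 0.029]
0.16 45 [0.5404 0.0892] [0.026 0.035]
0.17 35 [0.5379 0.087 ] [0.026 0.043]
```

>>> jog_arm([
  [[1,-15,0,0,0,0,10],[1,-18,0,0,0,0,10],[1,-8,5,0,0,0,10],[0,0,15,0,0,0,10],[0,0,15,0,0,0,10],[0,0,10,0,0,0,10],[0,0,4,0,0,0,10],[0,0,0,0,0,0,10],[0,0,0,0,0,0,10],[0,0,0,0,0,0,10]],
])

```text
time_s: 8.15
eef_pos: [0.5498, 0.1179, 0.087]
eef_rot: [-0.0, 0.997, -0.083, 0.001]
wrist_force: [-0.1, -0.5, -1.6]
opening: 0.18
grasp_force: 58.8
```

```bash
python3 -c "
from h import *
delta([.549,.119,.087])"
```

```text
tool mm [-1.  -0.9 -0. ] yaw x -9.48 pos [0.5498 0.1179 0.087 ] F [-0.12 -0.5  -1.6 ] op 0.18 gf 58.84585976600647
```

>>> jog_arm([
  [[0,1,0,0,0,0,10],[0,1,0,0,0,0,10],[0,1,0,0,0,0,10],[0,1,0,0,0,0,10],[0,1,0,0,0,0,10],[0,1,0,0,0,0,10],[0,0,0,0,0,0,10],[0,0,0,0,0,0,10],[0,0,0,0,0,0,10],[0,0,0,0,0,0,10]],
])

```text
time_s: 9.15
eef_pos: [0.5486, 0.1137, 0.0866]
eef_rot: [-0.001, 0.997, -0.083, 0.0]
wrist_force: [0.6, 6.4, 0.3]
opening: 0.176
grasp_force: 59.3
```

```bash
python3 -c "
from h import *
delta([.549,.119,.087])"
```

```text
tool mm [-0.5 -5.3 -0.4] yaw x -9.48 pos [0.5486 0.1137 0.0866] F [0.59 6.4  0.34] op 0.176 gf 59.27654027938843
```

>>> jog_arm([
  [[0,0.5,0,0,0,0,10],[0,0.5,0,0,0,0,10],[0,0.5,0,0,0,0,10],[0,0.5,0,0,0,0,10],[0,0,0,0,0,0,10],[0,0,0,0,0,0,10],[0,0,0,0,0,0,10],[0,0,0,0,0,0,10],[0,0,0,0,0,0,10],[0,0,0,0,0,0,10]],
])

```text
time_s: 10.15
eef_pos: [0.5484, 0.1129, 0.0866]
eef_rot: [-0.002, 0.997, -0.083, 0.001]
wrist_force: [2.1, 10.3, -1.3]
opening: 0.18
grasp_force: 59.8
```

```bash
python3 -c "
from h import *
delta([.549,.119,.087])"
```

```text
tool mm [-0.4 -6.1 -0.3] yaw x -9.5 pos [0.5484 0.1129 0.0866] F [ 2.15 10.32 -1.29] op 0.18 gf 59.79509890079498
```

>>> jog_arm([
  [[0,-4,0,0,0,0,10],[0,-4,0,0,0,0,10],[0,0,-15,0,0,0,10],[0,0,-23,0,0,0,10],[0,0,-10,0,0,0,10],[-1,20,0,0,0,0,10],[-1,20,0,0,0,0,10],[0,0,16,0,0,0,10],[0,0,15,0,0,0,10],[0,0,5,0,0,0,10]],
])

```text
time_s: 11.15
eef_pos: [0.5394, 0.0789, 0.0966]
eef_rot: [0.0, 0.997, -0.083, -0.001]
wrist_force: [0.5, 0.6, -1.2]
opening: 0.179
grasp_force: 59.4
```

>>> jog_arm([
  [[0,0,0,0,0,0,10],[0,2,0,0,0,0,10],[0,2,0,0,0,0,10],[0,2,0,0,0,0,10],[0,2,0,0,0,0,10],[0,2,0,0,0,0,10],[0,2,0,0,0,0,10],[0,2,0,0,0,0,10],[-1,2,0,0,0,0,10],[0,2,0,0,0,0,10]],
])

```text
time_s: 12.15
eef_pos: [0.5365, 0.0613, 0.0982]
eef_rot: [-0.0, 0.997, -0.083, -0.0]
wrist_force: [0.0, -0.3, -1.5]
opening: 0.178
grasp_force: 59.4
```

```bash
cat >> h.py <<'E'
U=np.array([np.cos(np.radians(-103)),np.sin(np.radians(-103)),0]);M=np.array([.503,-.085,0])
def st():
    o=ctrl.get_obs();e=np.array(o['eef_pos'])-M
    print('t',o['time_s'],'front x',(e@U*1000+5).round(1),'lat',((-e[0]*U[1]+e[1]*U[0])*1000).round(1),'z',e[2].round(4),'Fpush',(-o['wrist_force']@U).round(2),'F',o['wrist_force'].round(1))
E
python3 -c "
from h import *
st()"
```

```text
t 12.15 front x -145.1 lat -0.3 z 0.0982 Fpush -0.24 F [ 0.  -0.3 -1.5]
```

>>> jog_arm([
  [[-0.12,2,0,0,0,0,10],[-0.12,2,0,0,0,0,10],[-0.12,2,0,0,0,0,10],[-0.12,2,0,0,0,0,10],[-0.12,2,0,0,0,0,10],[-0.12,2,0,0,0,0,10],[-0.12,2,0,0,0,0,10],[-0.12,2,0,0,0,0,10],[-0.12,2,0,0,0,0,10],[-0.12,2,0,0,0,0,10]],
])

```text
time_s: 13.15
eef_pos: [0.5322, 0.0417, 0.0983]
eef_rot: [-0.0, 0.997, -0.083, 0.0]
wrist_force: [0.7, 1.2, -1.6]
opening: 0.177
grasp_force: 59.1
```

>>> jog_arm([
  [[-0.12,2,0,0,0,0,10],[-0.12,2,0,0,0,0,10],[-0.12,2,0,0,0,0,10],[-0.12,2,0,0,0,0,10],[-0.12,2,0,0,0,0,10],[-0.12,2,0,0,0,0,10],[-0.12,2,0,0,0,0,10],[0,0,0,0,0,0,10],[0,0,0,0,0,0,10],[0,0,0,0,0,0,10]],
])

```text
time_s: 14.15
eef_pos: [0.5291, 0.028, 0.0983]
eef_rot: [0.0, 0.997, -0.082, -0.0]
wrist_force: [0.3, -0.6, -0.9]
opening: 0.179
grasp_force: 59.2
```

```bash
python3 - <<'E'
from h import *
st()
for n,b in(('top',(285,415,140,215)),('side',(190,330,90,210))):
    c=ctrl.camera(n);np.savez(n+'2.npz',**c)
    i=c['frame'][b[2]:b[3],b[0]:b[1]];cv2.imwrite(f'pics/{n}2.png',cv2.resize(i,None,fx=5,fy=5,interpolation=cv2.INTER_CUBIC))
E
```

```text
t 14.15 front x -111.0 lat -0.0 z 0.0983 Fpush -0.54 F [ 0.3 -0.6 -0.9]
```

View pics/side2.png

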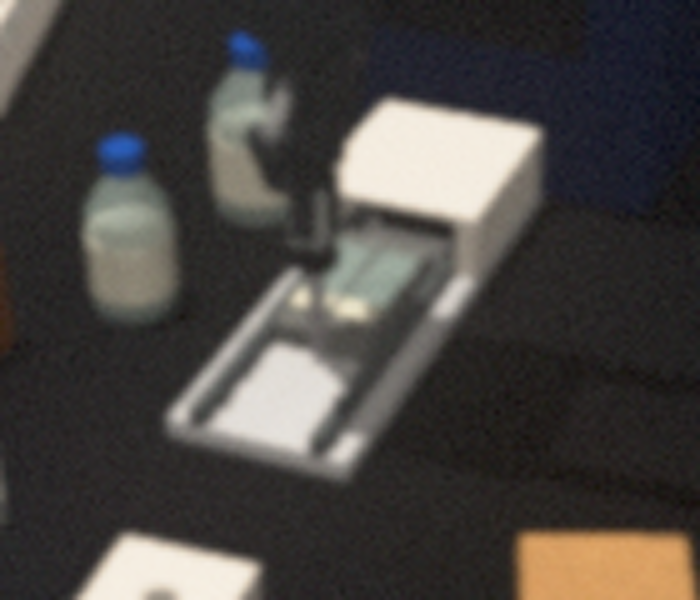

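The side crop shows the shank at (318,310) against the carrier's rear and the carrier moved in square, nose just at the mouth.

>>> jog_arm([
  [[-0.12,2,0,0,0,0,10],[-0.12,2,0,0,0,0,10],[-0.12,2,0,0,0,0,10],[-0.12,2,0,0,0,0,10],[-0.06,1,0,0,0,0,10],[-0.06,1,0,0,0,0,10],[-0.06,1,0,0,0,0,10],[0,0,0,0,0,0,10],[0,0,0,0,0,0,10],[0,0,0,0,0,0,10]],
])

```text
time_s: 15.25
eef_pos: [0.5266, 0.0173, 0.0983]
eef_rot: [0.0, 0.997, -0.082, -0.0]
wrist_force: [0.5, 0.3, -1.4]
opening: 0.175
grasp_force: 59.2
```

>>> jog_arm([
  [[-0.06,1,0,0,0,0,10],[-0.06,1,0,0,0,0,10],[-0.06,1,0,0,0,0,10],[-0.06,1,0,0,0,0,10],[-0.06,1,0,0,0,0,10],[0,0,0,0,0,0,10],[0,0,0,0,0,0,10],[0,0,0,0,0,0,10],[0,0,0,0,0,0,10],[0,0,0,0,0,0,10]],
])

```text
time_s: 16.25
eef_pos: [0.5255, 0.0125, 0.0983]
eef_rot: [0.0, 0.997, -0.082, -0.0]
wrist_force: [0.6, 0.0, -0.0]
opening: 0.177
grasp_force: 59.2
```

```bash
python3 -c "
from h import *
st()"
```

```text
t 16.25 front x -95.0 lat 0.0 z 0.0983 Fpush 0.15 F [ 0.6  0.  -0. ]
```

>>> jog_arm([
  [[-0.06,1,0,0,0,0,10],[-0.06,1,0,0,0,0,10],[-0.06,1,0,0,0,0,10],[-0.06,1,0,0,0,0,10],[-0.06,1,0,0,0,0,10],[0,0,0,0,0,0,10],[0,0,0,0,0,0,10],[0,0,0,0,0,0,10],[0,0,0,0,0,0,10],[0,0,0,0,0,0,10]],
])

```text
time_s: 17.25
eef_pos: [0.5244, 0.0076, 0.0983]
eef_rot: [0.0, 0.997, -0.082, -0.0]
wrist_force: [0.2, 0.6, -1.5]
opening: 0.181
grasp_force: 59.2
```

>>> jog_arm([
  [[-0.06,1,0,0,0,0,10],[-0.06,1,0,0,0,0,10],[-0.06,1,0,0,0,0,10],[-0.06,1,0,0,0,0,10],[-0.06,1,0,0,0,0,10],[0,0,0,0,0,0,10],[0,0,0,0,0,0,10],[0,0,0,0,0,0,10],[0,0,0,0,0,0,10],[0,0,0,0,0,0,10]],
])

```text
time_s: 18.25
eef_pos: [0.5233, 0.0027, 0.0983]
eef_rot: [0.0, 0.997, -0.082, -0.0]
wrist_force: [-0.3, 0.3, -1.9]
opening: 0.181
grasp_force: 59.2
```

>>> jog_arm([
  [[-0.06,1,0,0,0,0,10],[-0.06,1,0,0,0,0,10],[-0.06,1,0,0,0,0,10],[-0.06,1,0,0,0,0,10],[-0.06,1,0,0,0,0,10],[0,0,0,0,0,0,10],[0,0,0,0,0,0,10],[0,0,0,0,0,0,10],[0,0,0,0,0,0,10],[0,0,0,0,0,0,10]],
])

```text
time_s: 19.25
eef_pos: [0.5221, -0.0022, 0.0983]
eef_rot: [0.0, 0.997, -0.082, -0.0]
wrist_force: [0.2, 0.1, -1.4]
opening: 0.179
grasp_force: 59.2
```

>>> jog_arm([
  [[-0.06,1,0,0,0,0,10],[-0.06,1,0,0,0,0,10],[-0.06,1,0,0,0,0,10],[-0.06,1,0,0,0,0,10],[-0.06,1,0,0,0,0,10],[0,0,0,0,0,0,10],[0,0,0,0,0,0,10],[0,0,0,0,0,0,10],[0,0,0,0,0,0,10],[0,0,0,0,0,0,10]],
])

```text
time_s: 20.25
eef_pos: [0.521, -0.007, 0.0983]
eef_rot: [0.0, 0.997, -0.082, -0.0]
wrist_force: [0.8, 0.7, -1.5]
opening: 0.179
grasp_force: 59.2
```

>>> jog_arm([
  [[-0.06,1,0,0,0,0,10],[-0.06,1,0,0,0,0,10],[-0.06,1,0,0,0,0,10],[-0.06,1,0,0,0,0,10],[-0.06,1,0,0,0,0,10],[0,0,0,0,0,0,10],[0,0,0,0,0,0,10],[0,0,0,0,0,0,10],[0,0,0,0,0,0,10],[0,0,0,0,0,0,10]],
])

```text
time_s: 21.25
eef_pos: [0.5207, -0.0098, 0.0984]
eef_rot: [-0.002, 0.997, -0.083, 0.001]
wrist_force: [3.7, 9.0, -3.0]
opening: 0.185
grasp_force: 59.8
```

>>> jog_arm([
  [[0,-1,0,0,0,0,10],[0,-2,0,0,0,0,10],[0.1,-3,0,0,0,0,10],[0.3,-6,0,0,0,0,10],[0.3,-6,0,0,0,0,10],[0,0,-20,0,0,0,10],[0,0,-30,0,0,0,10],[0,0,-30,0,0,0,10],[0,0,-26,0,0,0,10],[0,0,0,0,0,0,10]],
])

```text
time_s: 22.25
eef_pos: [0.5262, 0.0055, 0.2085]
eef_rot: [0.001, 0.997, -0.082, 0.004]
wrist_force: [0.5, -0.5, -0.6]
opening: 0.179
grasp_force: 59.5
```

```bash
python3 - <<'E'
from h import *
delta([.5513,.3027,.2047])
c=ctrl.camera('side');np.savez('side3.npz',**c)
i=c['frame'][90:210,190:330];cv2.imwrite('pics/side3.png',cv2.resize(i,None,fx=5,fy=5,interpolation=cv2.INTER_CUBIC))
E
```

```text
tool mm [ -24.  -297.3    3.4] yaw x -9.45 pos [0.5262 0.0055 0.2085] F [ 0.49 -0.49 -0.61] op 0.179 gf 59.451382756233215
```

View pics/side3.png

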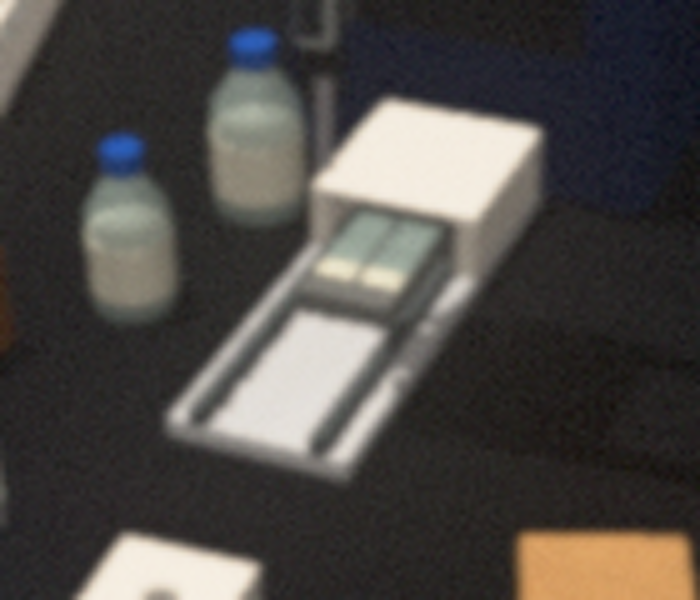

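The carrier sits square, rear edge near (348,305), partly in the tunnel; the pusher hangs straight at (322,110), clear. Back to the stand.

>>> jog_arm([
  [[-1,-15,0,0,0,0,10],[-3,-35,0,0,0,0,10],[-4,-45,0,0,0,0,10],[-4,-48,0,0,0,0,10],[-4,-48,0,0,0,0,10],[-4,-48,0,0,0,0,10],[-3,-35,0,0,0,0,10],[-1,-15,0,0,0,0,10],[0,-8,0,0,0,0,10],[0,0,0,0,0,0,10]],
])

```text
time_s: 23.3
eef_pos: [0.5481, 0.3029, 0.203]
eef_rot: [0.001, 0.997, -0.082, -0.001]
wrist_force: [0.2, -0.7, -1.1]
opening: 0.18
grasp_force: 59.4
```

>>> jog_arm([
  [[0,0,10,0,0,0,10],[0,0,10,0,0,0,10],[0,0,10,0,0,0,10],[0,0,0,0,0,0,10],[0,0,0,0,0,0,10],[0,0,0,0,0,0,10],[0,0,0,0,0,0,10],[0,0,0,0,0,0,10],[0,0,0,0,0,0,10],[0,0,0,0,0,0,10]],
])

```text
time_s: 24.3
eef_pos: [0.5488, 0.3028, 0.1745]
eef_rot: [-0.0, 0.997, -0.082, 0.0]
wrist_force: [-0.1, 0.3, -2.0]
opening: 0.18
grasp_force: 59.4
```

```bash
python3 - <<'E'
from h import *
delta([.5513,.3027,.0847])
c=ctrl.camera('side');np.savez('side4.npz',**c)
P=cloud(c); m=(abs(P[...,0]-.55)<.045)&(abs(P[...,1]-.305)<.045)&(c['z_map']>.1)
for a in np.arange(.07,.17,.01):
    k=m&(abs(P[...,2]-a)<.005)
    if k.sum(): print(a.round(3),k.sum(),P[k][:,:2].mean(0).round(4), np.ptp(P[k][:,:2],0).round(3))
i=c['frame'][150:250,170:290];cv2.imwrite('pics/side4.png',cv2.resize(i,None,fx=5,fy=5,interpolation=cv2.INTER_CUBIC))
E
```

```text
tool mm [ 2.5 -0.3 89.8] yaw x -9.46 pos [0.5488 0.3028 0.1745] F [-0.14  0.29 -1.99] op 0.18 gf 59.41997945308685
0.07 592 [0.553  0.3054] [0.079 0.082]
0.1 13 [0.5493 0.3056] [0.007 0.004]
0.11 16 [0.5496 0.3048] [0.01 0.01]
0.12 15 [0.55   0.3061] [0.008 0.007]
0.13 14 [0.5495 0.3058] [0.007 0.006]
0.14 17 [0.5496 0.3057] [0.01  0.009]
0.15 10 [0.5499 0.3059] [0.008 0.007]
0.16 39 [0.5475 0.3096] [0.028 0.026]
```

View pics/side4.png

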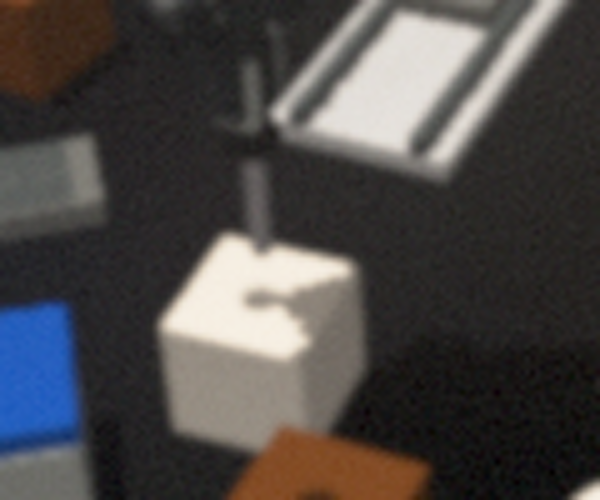

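Shank is straight at (258,205), the hole at (262,298) below it; a 2.5 mm correction along tool x and then down.

>>> jog_arm([
  [[2.5,-0.3,0,0,0,0,10],[0,0,8,0,0,0,10],[0,0,8,0,0,0,10],[0,0,8,0,0,0,10],[0,0,8,0,0,0,10],[0,0,6,0,0,0,10],[0,0,6,0,0,0,10],[0,0,6,0,0,0,10],[0,0,0,0,0,0,10],[0,0,0,0,0,0,10]],
])

```text
time_s: 25.35
eef_pos: [0.5513, 0.3026, 0.1243]
eef_rot: [0.0, 0.997, -0.082, -0.0]
wrist_force: [-0.8, -0.1, -1.3]
opening: 0.181
grasp_force: 59.4
```

```bash
python3 -c "
from h import *
delta([.5515,.3027,.0847])"
```

```text
tool mm [ 0.2 -0.1 39.6] yaw x -9.46 pos [0.5513 0.3026 0.1243] F [-0.79 -0.12 -1.33] op 0.181 gf 59.420485496520996
```

>>> jog_arm([
  [[0,0,8,0,0,0,10],[0,0,8,0,0,0,10],[0,0,8,0,0,0,10],[0,0,6,0,0,0,10],[0,0,4,0,0,0,10],[0,0,2,0,0,0,10],[0,0,2,0,0,0,10],[0,0,1,0,0,0,10],[0,0,0,0,0,0,10],[0,0,0,0,0,0,10]],
])

```text
time_s: 26.35
eef_pos: [0.5514, 0.3027, 0.0855]
eef_rot: [-0.0, 0.997, -0.083, 0.0]
wrist_force: [0.4, -0.4, -1.7]
opening: 0.182
grasp_force: 59.4
```

```bash
python3 -c "
from h import *
delta([.5515,.3027,.0847])"
```

```text
tool mm [ 0.1 -0.1  0.8] yaw x -9.47 pos [0.5514 0.3027 0.0855] F [ 0.35 -0.36 -1.7 ] op 0.182 gf 59.4201797246933
```

Open gradually, then rise.

>>> jog_arm([
  [[0,0,0.5,0,0,0,10],[0,0,0,0,0,0,20],[0,0,0,0,0,0,30],[0,0,0,0,0,0,45],[0,0,0,0,0,0,60],[0,0,0,0,0,0,75],[0,0,0,0,0,0,85],[0,0,0,0,0,0,85],[0,0,0,0,0,0,85],[0,0,0,0,0,0,85]],
])

```text
time_s: 27.35
eef_pos: [0.5513, 0.3026, 0.0848]
eef_rot: [-0.0, 0.997, -0.083, 0.0]
wrist_force: [-0.2, -0.1, -0.4]
opening: 0.996
grasp_force: 0.0
```

>>> jog_arm([
  [[0,0,-10,0,0,0,85],[0,0,-20,0,0,0,85],[0,0,-30,0,0,0,85],[0,0,-30,0,0,0,85],[0,0,-30,0,0,0,85],[0,0,-20,0,0,0,85],[0,45,0,0,0,0,85],[0,45,0,0,0,0,85],[0,45,0,0,0,0,85],[0,20,0,0,0,0,85]],
])

```text
time_s: 28.35
eef_pos: [0.5252, 0.1469, 0.2257]
eef_rot: [0.0, 0.997, -0.083, 0.0]
wrist_force: [-0.8, -0.3, 0.3]
opening: 0.994
grasp_force: 0.0
```

```bash
python3 - <<'E'
from h import *
c=ctrl.camera('side');P=cloud(c)
m=(abs(P[...,0]-.55)<.045)&(abs(P[...,1]-.305)<.045)&(c['z_map']>.1)
for a in(.07,.08,.09,.1,.11,.12,.13,.14):
    k=m&(abs(P[...,2]-a)<.005)
    if k.sum(): print(a,k.sum(),P[k][:,:2].mean(0).round(4),np.ptp(P[k][:,:2],0).round(3))
print('zmax',P[m][:,2].max(), 'before', cloud(dict(np.load('side0.npz')))[m][:,2].max())
a,b=np.load('side3.npz')['frame'],c['frame']
i=cv2.resize(b[90:250,170:330],None,fx=3.7,fy=3.7,interpolation=cv2.INTER_CUBIC);cv2.imwrite('pics/side5.png',i)
delta([.55,.3,.08])
E
```

```text
0.07 514 [0.5513 0.3091] [0.079 0.081]
0.08 50 [0.5516 0.3078] [0.025 0.022]
0.09 32 [0.5518 0.3073] [0.018 0.017]
0.1 28 [0.5526 0.3073] [0.017 0.013]
0.11 31 [0.5516 0.3075] [0.017 0.016]
0.12 33 [0.551  0.3065] [0.019 0.017]
0.13 48 [0.5531 0.3039] [0.017 0.018]
zmax 0.13244219274711033 before 0.6980608794873039
tool mm [  -1.6 -156.9  145.4] yaw x -9.63 pos [0.5253 0.1454 0.2257] F [ 1.77 -0.33  0.5 ] op 0.999 gf 0.0
```

View pics/side5.png

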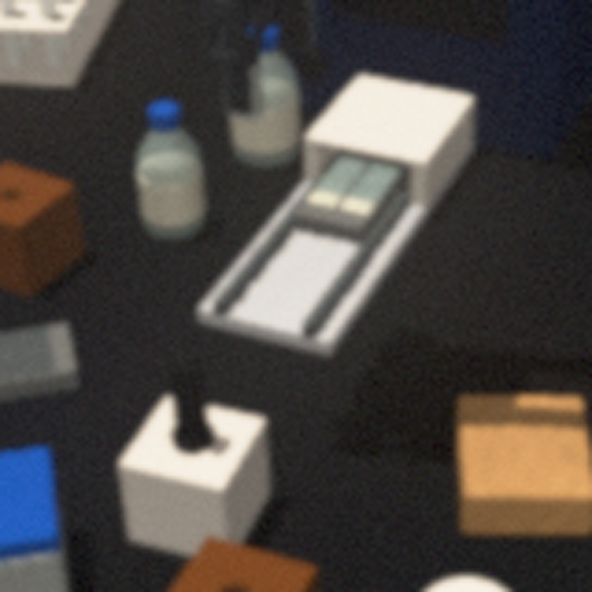

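The pusher stands upright with its collar on the stand's top (195,437), the carrier is square with its rear at (335,215), and the gripper is clear. Handing in.

```bash
python3 -c "
from bench import ctrl
print(ctrl.hand_in())"
```

```text
the job is handed in; nothing more can be done
None
```

I handed the job in at about 28 s. The carrier is against the hidden backstop (felt at about 10 N), and the pusher is upright in its white stand, fully down and released. Nothing else was touched that I know of; the hand-in returned no verdict.

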